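# Catch the falling case lid and lower it shut

### The arm

A 6-joint arm with a two-finger parallel gripper is mounted at the origin on a cart in front of the work surface, level with it; the furniture and walls round the work are solid. World frame = base frame: x ahead of the robot, y to its left, z up, the work surface at z = 0. Lengths are in m, angles in rad, forces in N, time in s.
With the tool pointing down it reaches from about 0.275 to 0.75 m from the base axis. Payload 10.2 kg.
Tool frame: the origin (TCP) lies midway between the tips of the shut fingers; the grasp point (between the pads) lies 19 mm behind it (env.hold_point_z is the distance from the TCP to the grasp point, in m); x points along the fingers, z is the direction in which the jaws open and shut, and the axes are right-handed (so a half turn about x gives the same grasp; the last joint's range is limited). The gripper opens to 85 mm and grips with 20 to 120 N. Pads are 22 mm wide; open, the fingers measure 114 mm over their backs; the gripper's body (76 mm by 85 mm) begins 54 mm behind the grasp point. The pads swing forward as they close: fully open they stand 13 mm farther back than shut.
Start: joints at [1.121, 0.313, 1.498, -0, 1.331, -0.223], TCP at [0.118, 0.512, 0.231] pointing down, gripper open.
Joint ranges: [-2.94, 2.94], [-0.97, 2.17], [0.19, 2.56], [-1.23, 4.37], [0.02, 3.11], [-2.88, 2.88]. Speed limits (rad/s): [2.39, 2.39, 3.01, 3.14, 3.14, 3.14].

### API

Orientations are given as a unit quaternion [x, y, z, w].
In Python, from bench import env, kinematics, monitor, eyes, job gives the robot as it stands. The module is installed in compiled form; this text tells all that it offers. Calls block until the motion is done:
- env.reach(position, orientation): joint-space move of the TCP to a pose.
- env.movel(position, velocity=0.15, frame=None, guard=None): straight line of the TCP; frame=None keeps the orientation; velocity is the mean speed in m/s. With guard (N) it stops when the force on the tool has changed by that much, and returns True; else False.
- env.set_joints(angles): joint-space move.
- env.release() and env.close_gripper(effort=None): open the fingers fully, or close them until they stop; effort is the grip in N (None keeps the last).
- env.hold(seconds).
- kinematics.ik(position, orientation): joint angles nearest the present ones, or None.
- monitor.sense(): the state.
- eyes.grab_frame(name): name is "scene" or "top" or "wrist"; returns a dict with "frame" (420x560x3 uint8, red, green, blue), "mtx" (3x3 intrinsics, pixels), "k1" (the pictures are not rectified: a ray, as slopes to the right and down, at radius r is drawn at 1 + k1 r^2 times it, then the intrinsics apply), "view" (4x4, takes a point from world to camera coordinates). Camera axes: x right, y down, z forward; pixel columns grow to the right and rows downward; lengths in m; the calibration is good to about 2 mm. A picture is of the moment at which its call begins. There is no depth.
A pose or a line that the arm cannot do raises env.MotionError and nothing moves.
- job.hand_in(): hands the job in, once; it reports no verdict.
The state is a dict: "clock": time; "joints": joint angles; "qvel": joint speeds; "joint_efforts": joint torques, N m; "position": TCP position; "ee_rot": TCP orientation; "contact_force": force on the tool from outside, world axes, zero at the start; "ft_torque": the same for the moment, N m; "finger_gap": opening from 0.0 (shut) to 1.0 (fully open).
Only numpy, scipy, OpenCV 4.12 (cv2) and the standard library are available. Lean on these libraries where they do the work, as an engineer would, in place of code of your own. Each camera call takes 0.05 s, during which the arm holds its last target. There are 200 camera calls.

### The job

The small wooden jewellery case stands open, its glass-paned lid upright on its hinges. Tip the lid forward from behind with a finger, catch it on a finger as it falls over and lower it gently until it is fully shut, then leave it. Do not let it slam, do not pinch the lid, and do not lift or shift the case or disturb the loupe and the tin beside it.

Things in the scene. Friction and masses are not known exactly. Their poses are not given: they have to be found in the camera images.
- case: open wooden jewellery case, 120 (x, front to back) x 130 (y) x 100 mm (z) without the lid, 2.5 kg, standing loose on the bench; its origin is the centre of its underside, its -x side is the front, which faces roughly to the robot (turned by up to 0.5 rad); walls 7 mm thick, two rings and a stone sit fixed in the padding inside
- lid (a joint): hinge of the case's lid, rad: 0 fully shut (lying flat on the rim), 1.57 upright, 1.9 leaning back on its stop. The lid stands by itself within roughly 0.2 rad of upright, wherever it is put there (it starts so); tipped further forward it falls shut by its weight, slamming in under a second
- lid_hinge (a point): middle of the hinge line, on the case at the back edge of the rim: 100 mm above the case's underside, 60 mm behind its centre; the hinge line runs along the case's y
- lid_edge (a point): middle of the lid's free edge, at its underside (inner face), 145 mm from the hinge line; moves with the lid. The lid is a wooden frame with a glass pane, 130 mm wide, 9 mm thick outward from this face, about 0.25 kg; when shut its free edge overhangs the front wall of the case by 25 mm, as a lip under which a finger fits, 100 mm above the bench
- eye_loupe: black eye loupe, 34 mm across, 26 mm high, standing loose off the front left (-x, +y) corner of the case; origin at the centre of its underside
- round_tin: flat round tin, 69 mm across, 25 mm high, standing loose to the right (-y) of the case; origin at the centre of its underside

How it is judged:
On the way, in this order (a step that is already met when the one before it is completed fails the run):
1. the lid is tipped forward past its balance (value of joint lid below 1.35 rad).
2. the lid is caught on a finger: part-way down (0.1 to 1.2 rad), resting on the fingers and no longer falling (slower than 1 rad/s) (value of joint lid between 0.1 and 1.2 rad and velocity of joint lid above -1 rad/s and contact force between the fingers and lid above 0.2 N), for 0.2 s.
At the end, for the whole second after the job is handed in: The lid is fully shut (within 0.02 rad), and the case, the loupe and the tin are at rest within 20 mm of where they stood, the case flat on the bench (value of joint lid below 0.02 rad and distance of each of case, eye_loupe, round_tin from where it was at the start of the episode below 0.02 m and angle between case's own z axis and vertical below 0.05 rad and linear speed of case below 0.01 m/s); the robot touches nothing.
It fails at once if the lid slams: it comes down faster than 1.3 rad/s (0.19 m/s at its edge) in the last 0.25 rad before it is shut (value of joint lid below 0.25 rad and velocity of joint lid below -1.3 rad/s).
It fails at once if the lid is pinched or pressed hard (over 20 N) (contact force between the fingers and lid above 20 N).
It fails at once if the case is lifted, tipped or shifted by more than 20 mm (distance of case from where it was at the start of the episode above 0.02 m or height (world z) of case above 0.008 m or angle between case's own z axis and vertical above 0.08 rad).
It fails at once if the loupe or the tin is disturbed (moved by more than 20 mm) (distance of any of eye_loupe, round_tin from where it was at the start of the episode above 0.02 m).
It also fails if it takes over 45 s, if anything falls off the work surface, if the arm or the gripper's body presses on something with over 40 N, if the wrist force passes 120 N, or if a joint passes its speed limit or range.

## Working session

There is one attempt and no reset: what is moved stays moved. The work goes in short steps, each a Python script; the robot and the scene stay as the last script left them, time stands still between calls to the robot, and variables do not carry over. Pictures are saved under pics/ and viewed, about 8 in all and at most 12, crops included, and the job is handed in when it is done.

```bash
mkdir -p pics; python3 - <<'E'
from bench import env,kinematics,monitor,eyes,job
import cv2,numpy as np,pickle
s=monitor.sense();print(s)
d={}
for n in("scene","top"):
    f=eyes.grab_frame(n);d[n]=f;cv2.imwrite(f"pics/{n}0.png",f["frame"][:,:,::-1])
    V=np.array(f["view"]);print(n,f["mtx"],f["k1"],"cam at",-V[:3,:3].T@V[:3,3],V[2,:3])
pickle.dump(d,open("d0.pkl","wb"))
E
```

```text
{'clock': 0.0, 'joints': array([ 1.12056148e+00,  3.13444732e-01,  1.49845923e+00, -1.84410361e-05,
        1.33100093e+00, -2.23368270e-01]), 'qvel': array([ 0.00067377,  0.0004091 ,  0.00027438,  0.00333687, -0.00077274,
        0.0005905 ]), 'joint_efforts': array([-3.21025636e-04, -4.12264252e+01, -2.59747714e+01, -1.81271807e-04,
        4.10185719e-03, -1.44993589e-05]), 'position': array([0.11796704, 0.51130105, 0.23072944]), 'ee_rot': array([-0.44039962,  0.55379598,  0.43998578,  0.55296538]), 'contact_force': array([ 0.77102596, -0.50576723,  1.04425551]), 'ft_torque': array([ 0.00201607, -0.06199613,  0.00636888]), 'finger_gap': 1.0006921790871108}
scene [[531.13751616   0.         279.49004818]
 [  0.         531.13751616 215.31765423]
 [  0.           0.           1.        ]] -0.0679100061076587 cam at [0.27061402 0.4189179  0.76013157] [ 0.32202584 -0.58069345 -0.7477262 ]
top [[391.53026046   0.         274.81920604]
 [  0.         391.53026046 203.15280978]
 [  0.           0.           1.        ]] 0.019856790507488942 cam at [ 0.38104522 -0.07647048  0.9134282 ] [ 0.22602601 -0.0264558  -0.97376195]
```

View pics/scene0.png

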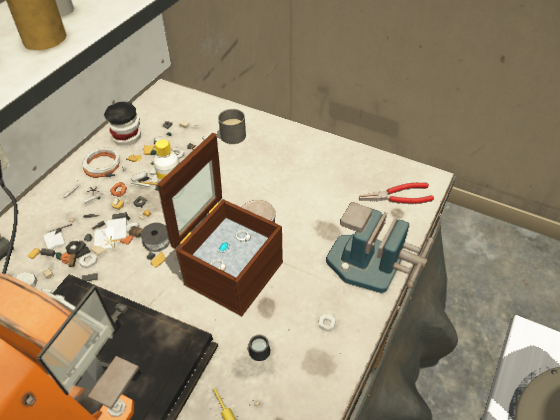

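View pics/top0.png

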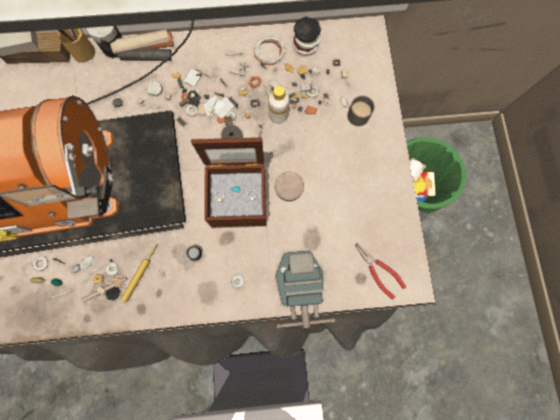

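The top view shows the case at about (236,196), with the lid behind it at (229,152). The loupe is at (194,253) and the tin at (289,186). There is clutter behind the case: a spool at (232,132) and a bottle at (278,100). I'll zoom in for the corner pixels.

```bash
python3 - <<'E'
import pickle,cv2
d=pickle.load(open("d0.pkl","rb"))
a=cv2.resize(d["top"]["frame"][115:265,170:320,::-1],(600,600),interpolation=cv2.INTER_CUBIC)
b=cv2.resize(d["scene"]["frame"][130:320,140:300,::-1],(505,600),interpolation=cv2.INTER_CUBIC)
cv2.imwrite("pics/c1.png",a);cv2.imwrite("pics/c2.png",b)
E
```

```text
(no output)
```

View pics/c1.png

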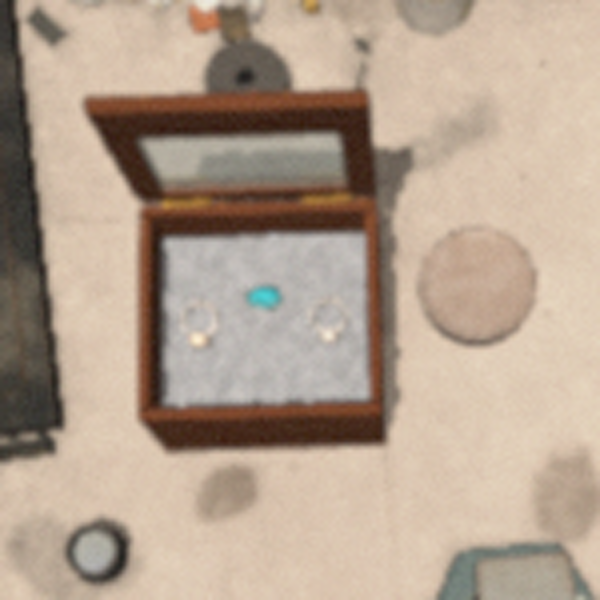

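View pics/c2.png

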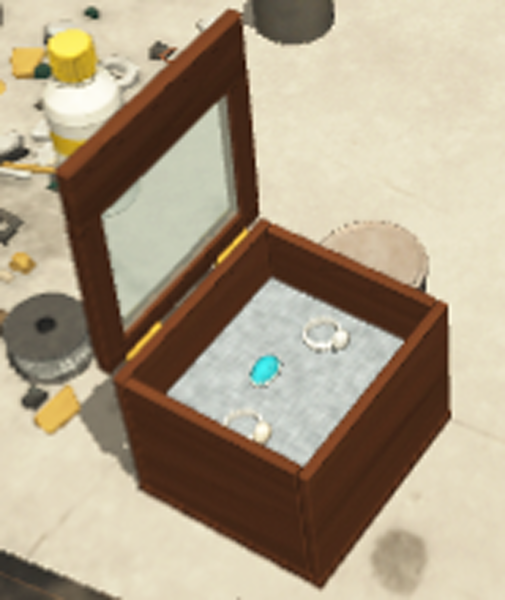

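```bash
cat > geo.py <<'E'
import numpy as np,pickle
from scipy.optimize import least_squares
def proj(f,P):
    V=np.array(f["view"]);c=(V[:3,:3]@np.atleast_2d(P).T).T+V[:3,3]
    s=c[:,:2]/c[:,2:];s=s*(1+f["k1"]*(s**2).sum(1,keepdims=True))
    K=np.array(f["mtx"]);return s*[K[0,0],K[1,1]]+[K[0,2],K[1,2]]
def onplane(f,uv,z):
    V=np.array(f["view"]);g=lambda p:(proj(f,[p[0],p[1],z])-uv).ravel()
    return least_squares(g,[.5,0]).x
def T(p,L):  # case frame -> world
    x,y,a=p[:3];c,s=np.cos(a),np.sin(a);L=np.atleast_2d(L)
    return np.c_[x+c*L[:,0]-s*L[:,1],y+s*L[:,0]+c*L[:,1],L[:,2]]
def lidpt(th,r,o,y): # r from hinge along lid, o outward from inner face
    return [-(-.06)-r*np.cos(th)+o*np.sin(th),y,.1+r*np.sin(th)+o*np.cos(th)]
E
python3 - <<'E'
from geo import *
d=pickle.load(open("d0.pkl","rb"))
B=[[-.06,.065,.1],[-.06,-.065,.1],[.06,.065,.1],[.06,-.065,.1],[-.06,.065,0],[-.06,-.065,0],[.06,.065,0]]
t=np.array([[141,411],[383,407],[141,205],[377,200],[168,449],[384,443]])/4+[170,115]
sc=np.array([[302,476],[447,306],[118,378],[265,222],[322,587],[450,418],[140,488]])/3.156+[140,130]
tl=np.array([[86,99],[367,92]])/4+[170,115]; sl=np.array([[62,176],[238,11]])/3.156+[140,130]
def g(p):
    th=p[3]
    return np.r_[(proj(d["top"],T(p,B[:6]))-t).ravel(),(proj(d["scene"],T(p,B))-sc).ravel(),
     (proj(d["top"],T(p,[lidpt(th,.145,.009,y) for y in(.065,-.065)]))-tl).ravel(),
     (proj(d["scene"],T(p,[lidpt(th,.145,.0045,y) for y in(.065,-.065)]))-sl).ravel()]
r=least_squares(g,[.5,0,0,1.57],loss="soft_l1");print(r.x);print(g(r.x).reshape(-1,2).round(1).tolist())
np.save("case.npy",r.x)
for n,uv,z in(("loupe",[98,551],.026),("tin",[477,285],.025),("spool",[248,72],.03)):
    w=onplane(d["top"],np.array(uv)/4+[170,115],z);print(n,w)
E
```

```text
[ 0.60399546 -0.01509207 -0.06252295  1.51296194]
[[-1.3, 1.7], [-0.2, 1.0], [-0.7, -0.9], [0.0, -1.2], [-0.8, 0.2], [0.3, 0.1], [1.4, 1.2], [0.8, -1.4], [-2.5, -0.5], [-1.1, -2.2], [-0.4, 0.6], [0.4, -0.3], [-0.1, 0.4], [-0.5, -0.4], [0.9, -0.5], [0.5, -0.3], [0.7, -0.4]]
loupe [0.48905942 0.09040924]
tin [ 0.62487762 -0.13820279]
spool [ 0.76868831 -0.01350598]
```

```bash
cat >> geo.py <<'E'
from scipy.spatial.transform import Rotation as Rn
PHI=np.radians(55); R0=.117
def pose(p,psi,R=R0,off=.0045,s=1,sg=1,pitch=0,dz=0):
    a=p[2];Rz=Rn.from_euler("z",a).as_matrix()
    u=np.array([-np.cos(psi),0,np.sin(psi)]);o=np.array([np.sin(psi),0,np.cos(psi)])
    pos=T(p,[np.array([.06,0,.1])+R*u+off*o+[0,0,dz]])[0]
    z=sg*(np.cos(PHI)*o+s*np.sin(PHI)*np.array([0,1,0]));x=-u
    M=Rz@np.c_[x,np.cross(z,x),z]
    return pos,Rn.from_matrix(M).as_quat()
E
python3 - <<'E'
from geo import *
from bench import kinematics
p=np.load("case.npy")
for s in(1,-1):
  for sg in(1,-1):
    print(s,sg)
    for R,psi in((.25,1.51),(R0,1.51),(R0,1.2),(R0,.8),(R0,.4),(R0,.2),(R0,.08),(.19,.05)):
        q=kinematics.ik(*pose(p,psi,R,s=s,sg=sg));print(R,psi,None if q is None else np.round(q,2))
E
```

```text
1 1
0.25 1.51 [-0.21  0.55  0.85  0.01  1.68 -1.11]
0.117 1.51 [-0.21  0.6   1.11  0.01  1.38 -1.11]
0.117 1.2 [-0.24  0.36  1.53  0.08  0.88 -1.18]
0.117 0.8 [-0.3   0.2   1.98  0.69  0.26 -1.8 ]
0.117 0.4 [-0.36  0.33  2.3   2.71  0.7   2.4 ]
0.117 0.2 [-0.38  0.55  2.37  2.8   1.17  2.26]
0.117 0.08 [-0.39  0.71  2.37  2.81  1.44  2.2 ]
0.19 0.05 None
1 -1
0.25 1.51 [-0.21  0.55  0.85  0.01  1.68  2.04]
0.117 1.51 [-0.21  0.6   1.11  0.01  1.38  2.03]
0.117 1.2 [-0.24  0.36  1.53  0.08  0.88  1.96]
0.117 0.8 [-0.3   0.2   1.98  0.69  0.26  1.34]
0.117 0.4 [-0.36  0.33  2.3   2.71  0.7  -0.74]
0.117 0.2 [-0.38  0.55  2.37  2.8   1.17 -0.89]
0.117 0.08 [-0.39  0.71  2.37  2.81  1.44 -0.94]
0.19 0.05 None
-1 1
0.25 1.51 [-0.21  0.55  0.85  0.01  1.68  0.81]
0.117 1.51 [-0.21  0.6   1.11  0.01  1.38  0.81]
0.117 1.2 [-0.24  0.36  1.53  0.08  0.88  0.74]
0.117 0.8 [-0.3   0.2   1.98  0.69  0.26  0.12]
0.117 0.4 [-0.36  0.33  2.3   2.71  0.7  -1.96]
0.117 0.2 [-0.38  0.55  2.37  2.8   1.17 -2.11]
0.117 0.08 [-0.39  0.71  2.37  2.81  1.44 -2.16]
0.19 0.05 None
-1 -1
0.25 1.51 [-0.21  0.55  0.85  0.01  1.68 -2.33]
0.117 1.51 [-0.21  0.6   1.11  0.01  1.38 -2.33]
0.117 1.2 [-0.24  0.36  1.53  0.08  0.88 -2.4 ]
0.117 0.8 None
0.117 0.4 [-0.36  0.33  2.3   2.71  0.7   1.18]
0.117 0.2 [-0.38  0.55  2.37  2.8   1.17  1.03]
0.117 0.08 [-0.39  0.71  2.37  2.81  1.44  0.98]
0.19 0.05 None
```

```bash
cat >> geo.py <<'E'
L=.016
def gap(phi): return 2*(.0425*np.cos(phi)-.011*np.sin(phi))
def ori(p,tau,phi,s=1,sg=1):
    d=np.array([np.cos(tau),0,-np.sin(tau)]);o=np.array([np.sin(tau),0,np.cos(tau)])
    z=sg*(np.cos(phi)*o+s*np.sin(phi)*np.array([0,1,0]))
    return d,o,Rn.from_matrix(Rn.from_euler("z",p[2]).as_matrix()@np.c_[d,np.cross(z,d),z]).as_quat()
def support(p,th,tau,phi,s,sg,back=0,drop=0):
    "lid at th resting on the lower finger, edge L from the tip; back/drop = retreat along/away from finger"
    d,o,q=ori(p,tau,phi,s,sg);E=np.array(lidpt(th,.145,0,0))
    return T(p,[E+(L+.013-back)*d+(gap(phi)/2-drop)*o])[0],q
def cage(p,psi,s,sg,lift=0):
    "strip centred on a lid at angle psi"
    d,o,q=ori(p,psi,PHI,s,sg)
    return T(p,[np.array([.06,0,.1])-(.145-L-.013+lift)*d+.0045*o])[0],q
def path(tau1=1.0,phi1=np.radians(20),n=11):
    return [(th,1.15+(tau1-1.15)*k,PHI+(phi1-PHI)*k) for k,th in zip(np.linspace(0,1,n),np.linspace(1.06,0,n))]
E
python3 - <<'E'
from geo import *
from bench import kinematics
p=np.load("case.npy")
for tau1 in (1.0,1.15):
 for s,sg in((1,1),(1,-1),(-1,1)):
  print(tau1,s,sg)
  ps=[cage(p,1.51,s,sg,.14),cage(p,1.51,s,sg),cage(p,1.15,s,sg)]+[support(p,*w,s,sg) for w in path(tau1)[::2]]
  w=path(tau1)[-1];ps+=[support(p,*w,s,sg,0,.008),support(p,*w,s,sg,.1,.008)]
  for P in ps:
    q=kinematics.ik(*P);print(np.round(P[0],3),None if q is None else np.round(q,2))
E
```

```text
1.0 1 1
[ 0.653 -0.018  0.356] [-0.21  0.55  0.84  0.01  1.7  -1.11]
[ 0.661 -0.019  0.216] [-0.21  0.6   1.11  0.01  1.37 -1.11]
[ 0.621 -0.016  0.208] [-0.25  0.34  1.59  0.1   0.8  -1.2 ]
[ 0.619 -0.016  0.206] [-0.25  0.33  1.6   0.1   0.8  -1.2 ]
[ 0.599 -0.015  0.191] [-0.26  0.3   1.7   0.13  0.71 -1.11]
[ 0.583 -0.014  0.172] [-0.27  0.28  1.79  0.17  0.6  -1.03]
[ 0.571 -0.013  0.149] [-0.28  0.28  1.87  0.22  0.5  -0.97]
[ 0.565 -0.013  0.123] [-0.28  0.31  1.94  0.3   0.38 -0.94]
[ 0.565 -0.013  0.095] [-0.28  0.35  1.98  0.46  0.27 -0.98]
[ 0.558 -0.012  0.091] [-0.29  0.35  2.    0.49  0.26 -1.02]
[ 0.505 -0.009  0.175] [-0.32  0.08  2.06  0.32  0.46 -0.86]
1.0 1 -1
[ 0.653 -0.018  0.356] [-0.21  0.55  0.84  0.01  1.7   2.04]
[ 0.661 -0.019  0.216] [-0.21  0.6   1.11  0.01  1.37  2.03]
[ 0.621 -0.016  0.208] [-0.25  0.34  1.59  0.1   0.8   1.94]
[ 0.619 -0.016  0.206] [-0.25  0.33  1.6   0.1   0.8   1.94]
[ 0.599 -0.015  0.191] [-0.26  0.3   1.7   0.13  0.71  2.03]
[ 0.583 -0.014  0.172] [-0.27  0.28  1.79  0.17  0.6   2.11]
[ 0.571 -0.013  0.149] [-0.28  0.28  1.87  0.2
[... 2280 characters left out ...]
  0.15  0.66  2.46]
1.15 -1 1
[ 0.653 -0.018  0.356] [-0.21  0.55  0.84  0.01  1.7   0.81]
[ 0.661 -0.019  0.216] [-0.21  0.6   1.11  0.01  1.37  0.81]
[ 0.621 -0.016  0.208] [-0.25  0.34  1.59  0.1   0.8   0.72]
[ 0.619 -0.016  0.206] [-0.25  0.33  1.6   0.1   0.8   0.72]
[ 0.598 -0.015  0.191] [-0.25  0.31  1.68  0.12  0.74  0.58]
[ 0.582 -0.014  0.17 ] [-0.26  0.3   1.75  0.13  0.68  0.43]
[ 0.57  -0.013  0.145] [-0.27  0.31  1.81  0.14  0.61  0.29]
[ 0.564 -0.013  0.117] [-0.27  0.34  1.86  0.16  0.54  0.14]
[ 0.564 -0.013  0.088] [-0.27  0.39  1.88  0.19  0.46 -0.01]
[ 0.557 -0.012  0.085] [-0.27  0.38  1.91  0.2   0.45 -0.02]
[ 0.516 -0.01   0.176] [-0.29  0.15  1.92  0.15  0.66  0.02]
```

```bash
python3 - <<'E'
from geo import *
from bench import env,monitor,eyes
import cv2
p=np.load("case.npy");S=(-1,1)
x=monitor.sense()["position"]
env.movel([x[0],x[1],.42],velocity=.25)
P=cage(p,1.51,*S,.14)
env.reach([.42,0,.44],P[1]); env.reach(*cage(p,1.51,*S,.10))
a=eyes.grab_frame("scene");b=eyes.grab_frame("wrist");pickle.dump((a,b),open("d1.pkl","wb"))
cv2.imwrite("pics/s1.png",cv2.resize(a["frame"][60:340,60:360,::-1],(640,597)));cv2.imwrite("pics/w1.png",b["frame"][:,:,::-1])
s=monitor.sense();print(s["clock"],s["position"],P[0],s["contact_force"])
E
```

```text
4.275 [ 0.65484359 -0.01817453  0.31793149] [ 0.65283726 -0.01814979  0.35580045] [-0.00856636 -0.37998209  0.66849991]
```

View pics/s1.png

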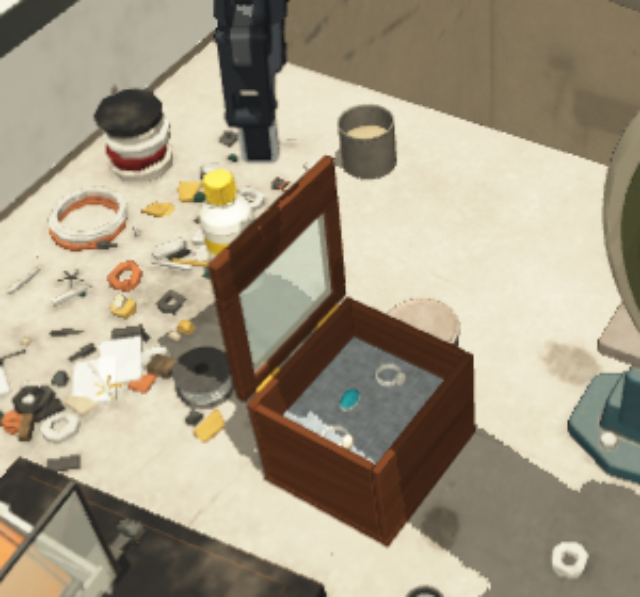

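View pics/w1.png

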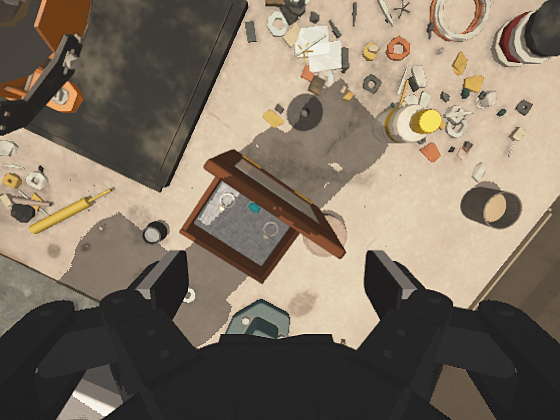

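```bash
python3 - <<'E'
from geo import *
p=np.load("case.npy");a,b=pickle.load(open("d1.pkl","rb"))
pos,q=cage(p,1.51,-1,1,.10);M=Rn.from_quat(q).as_matrix()
P=T(p,[lidpt(p[3],.145,o,y) for o in(0,.009) for y in(.065,-.065)])
C=T(p,[[-.06,.065,.1],[-.06,-.065,.1],[.06,.065,.1],[.06,-.065,.1],[.06,0,.1]])
F=np.array([pos+M@[-.013,y,z] for z in(-.0425,.0425) for y in(-.011,.011)])
im=np.ascontiguousarray(b["frame"][:,:,::-1]);im2=np.ascontiguousarray(a["frame"][:,:,::-1])
import cv2
outs=[]
for f,i,r in((b,im,(140,320,150,420)),(a,im2,(100,280,100,370))):
    for X,c in((P,(0,255,0)),(C,(255,0,255)),(F,(0,255,255))):
        uv=proj(f,X);print(uv.round(0).tolist())
    i=cv2.resize(i[r[0]:r[1],r[2]:r[3]],None,fx=2.2,fy=2.2,interpolation=cv2.INTER_CUBIC)
    for X,c in((P,(0,255,0)),(C,(255,0,255)),(F,(0,255,255))):
        for u in proj(f,X): cv2.circle(i,tuple(int(v) for v in (u-[r[2],r[0]])*2.2),2,c,-1)
    outs.append(i[:,:594])
cv2.imwrite("pics/o1.png",np.vstack([o[:300] for o in outs]) if 0 else cv2.resize(np.vstack(outs),(450,600)))
cv2.imwrite("pics/o1.png",np.vstack([o[:300] for o in [x[:300] for x in outs]]))
E
```

```text
[[201.0, 173.0], [339.0, 266.0], [207.0, 163.0], [346.0, 257.0]]
[[178.0, 234.0], [262.0, 286.0], [230.0, 156.0], [315.0, 215.0], [274.0, 186.0]]
[[192.0, 288.0], [189.0, 247.0], [362.0, 288.0], [365.0, 247.0]]
[[163.0, 187.0], [219.0, 134.0], [158.0, 184.0], [214.0, 132.0]]
[[237.0, 282.0], [282.0, 226.0], [175.0, 249.0], [223.0, 198.0], [200.0, 223.0]]
[[191.0, 134.0], [173.0, 134.0], [194.0, 93.0], [178.0, 93.0]]
```

View pics/o1.png

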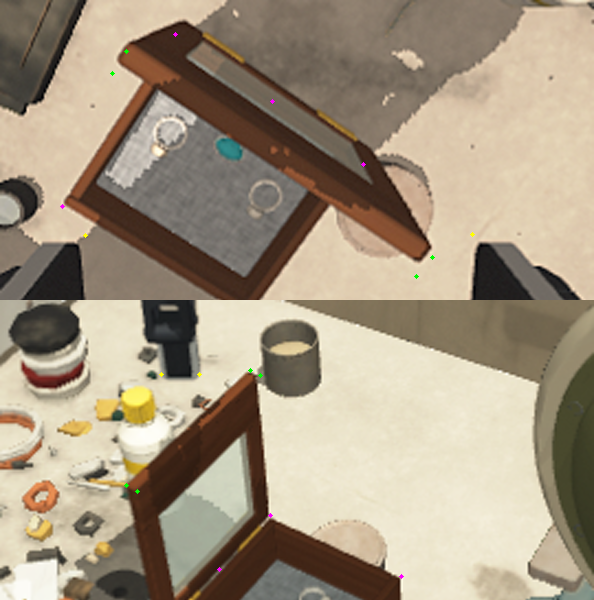

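The model overlay agrees with both views to about 3–5 mm; the wrist view puts the lid edge slightly further back. The clearance is ±11 mm, so I'll insert with a force guard.

```bash
python3 - <<'E'
from geo import *
from bench import env,monitor,eyes
import cv2
p=np.load("case.npy");p[0]+=.0015;p[3]=1.53;np.save("case2.npy",p)
P=cage(p,1.53,-1,1,.10);env.movel(P[0],frame=P[1])
P=cage(p,1.53,-1,1);print(env.movel(P[0],velocity=.08,frame=P[1],guard=4))
s=monitor.sense();print(s["clock"],s["position"],P[0],s["contact_force"])
a=eyes.grab_frame("scene");b=eyes.grab_frame("wrist");pickle.dump((a,b),open("d2.pkl","wb"))
i=np.hstack([cv2.resize(a["frame"][90:290,110:310],(400,400)),cv2.resize(b["frame"][130:330,170:370],(400,400))])
cv2.imwrite("pics/i2.png",i[:,:,::-1])
E
```

```text
False
5.925 [ 0.66534436 -0.01883277  0.21670135] [ 0.66514388 -0.01882633  0.21608701] [0.2948505  0.34307798 0.11088702]
```

View pics/i2.png

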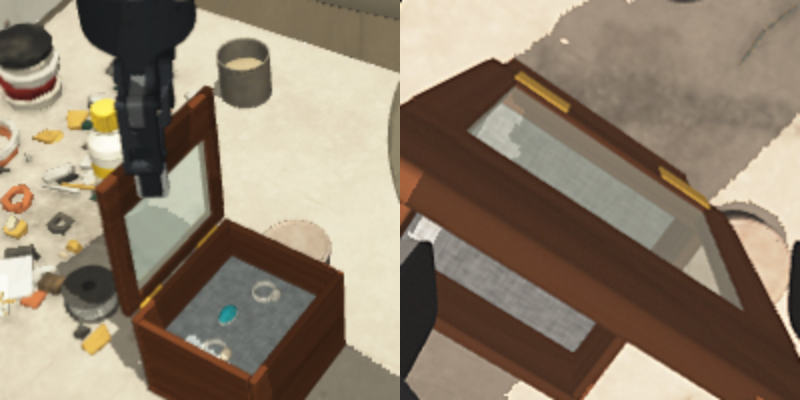

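```bash
python3 - <<'E'
from geo import *
from bench import env,monitor,eyes
import cv2
p=np.load("case2.npy");f0=monitor.sense()["contact_force"]
for psi in np.linspace(1.53,1.15,6)[1:]:
    P=cage(p,psi,-1,1);env.movel(P[0],velocity=.05,frame=P[1],guard=10)
    s=monitor.sense();print(round(psi,2),round(s["clock"],2),(s["contact_force"]-f0).round(2),np.abs(s["position"]-P[0]).max().round(4))
env.hold(.4);s=monitor.sense();print((s["contact_force"]-f0).round(2))
a=eyes.grab_frame("scene");b=eyes.grab_frame("wrist")
i=np.hstack([cv2.resize(a["frame"][90:290,110:310],(400,400)),cv2.resize(b["frame"][130:330,170:370],(400,400))])
cv2.imwrite("pics/i3.png",i[:,:,::-1])
E
```

```text
1.45 6.35 [-0.46 -0.9   1.17] 0.0007
1.38 6.67 [-0.98 -0.5   0.76] 0.0004
1.3 7.0 [ 0.4  -1.3   1.56] 0.0004
1.23 7.33 [-0.03 -0.17  0.68] 0.0005
1.15 7.65 [ 0.1  -0.97  1.22] 0.0005
[-0.66 -0.94  1.7 ]
```

View pics/i3.png

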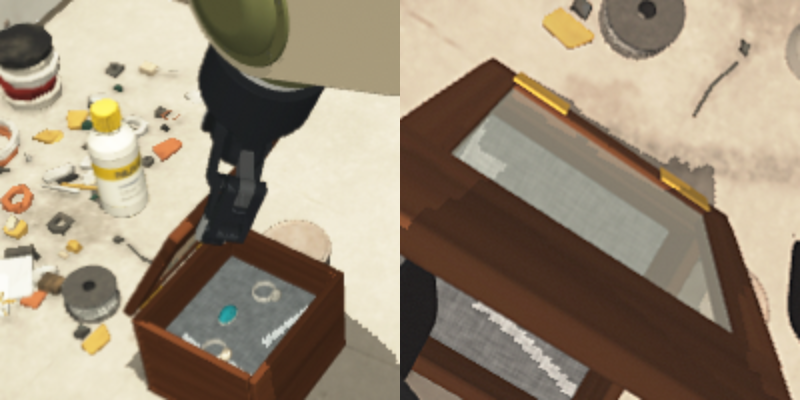

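The lid has tipped forward and is caught on the front finger. Next I'll lower it, opening the slot as it goes.

```bash
python3 - <<'E'
from geo import *
from bench import env,monitor,eyes
import cv2
p=np.load("case2.npy");f0=monitor.sense()["contact_force"]
for w in path(1.0,np.radians(20),12)[:-1]:
    P=support(p,*w,-1,1);g=env.movel(P[0],velocity=.04,frame=P[1],guard=8)
    s=monitor.sense();print(np.round(w,2),round(s["clock"],2),(s["contact_force"]-f0).round(2),np.abs(s["position"]-P[0]).max().round(4))
    if g: print("guard");break
a=eyes.grab_frame("scene");b=eyes.grab_frame("top");pickle.dump((a,b),open("d4.pkl","wb"))
i=np.hstack([cv2.resize(a["frame"][120:320,140:340],(400,400)),cv2.resize(b["frame"][115:265,160:310],(400,400))])
cv2.imwrite("pics/i4.png",i[:,:,::-1])
E
```

```text
[1.06 1.15 0.96] 8.4 [-0.82  0.98  0.55] 0.0002
[0.96 1.14 0.9 ] 8.83 [-1.49  2.56 -0.62] 0.0
[0.87 1.12 0.85] 9.27 [-1.64  2.02  0.63] 0.0002
[0.77 1.11 0.79] 9.7 [-0.02  2.7  -0.08] 0.0002
[0.67 1.1  0.74] 10.14 [-0.68  0.77 -1.11] 0.0002
[0.58 1.08 0.68] 10.58 [-1.79  1.43 -0.53] 0.0002
[0.48 1.07 0.63] 11.03 [-1.34  1.79 -0.25] 0.0003
[0.39 1.05 0.57] 11.47 [-2.17  0.95 -0.79] 0.0003
[0.29 1.04 0.52] 11.93 [-0.94  1.15 -0.7 ] 0.0003
[0.19 1.03 0.46] 12.38 [-2.68  1.83 -1.72] 0.0003
[0.1  1.01 0.4 ] 12.84 [-1.83  0.78 -0.25] 0.0003
```

View pics/i4.png

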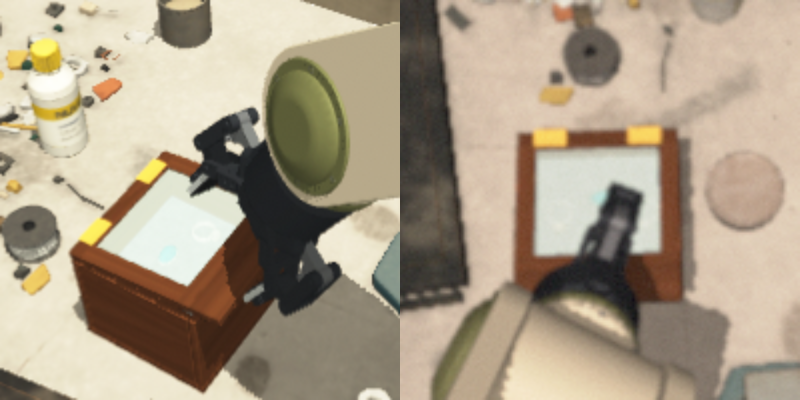

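The lid is almost shut, with the finger under the lip and the other finger well clear above the glass. I'll finish slowly, clear the finger and retreat.

```bash
python3 - <<'E'
from geo import *
from bench import env,monitor,eyes
import cv2
p=np.load("case2.npy");f0=monitor.sense()["contact_force"]
w=path(1.0,np.radians(20),12)[-1]
seq=[(.05,0,0),(0,0,0),(0,0,.005),(0,0,.010),(0,.12,.010)]
for th,bk,dr in seq:
    P=support(p,th,w[1],w[2],-1,1,bk,dr);g=env.movel(P[0],velocity=.1 if bk else .02,frame=P[1],guard=8)
    s=monitor.sense();print(th,bk,dr,round(s["clock"],2),(s["contact_force"]-f0).round(2),g)
    if g: break
else:
    x=monitor.sense()["position"];env.movel([x[0]-.08,x[1],x[2]+.10],velocity=.2)
a=eyes.grab_frame("scene");b=eyes.grab_frame("top");pickle.dump((a,b),open("d5.pkl","wb"))
i=np.hstack([cv2.resize(a["frame"][120:320,140:340],(400,400)),cv2.resize(b["frame"][115:265,160:310],(400,400))])
cv2.imwrite("pics/i5.png",i[:,:,::-1]);print(monitor.sense()["clock"])
E
```

```text
0.05 0 0 13.36 [-0.22  1.71 -0.08] False
0 0 0 13.87 [ 0.6   1.44 -0.15] False
0 0 0.005 14.27 [0.38 1.09 0.72] False
0 0 0.01 14.67 [ 0.97 -0.16  1.29] False
0 0.12 0.01 16.02 [1.5  0.73 1.76] False
16.9083
```

View pics/i5.png

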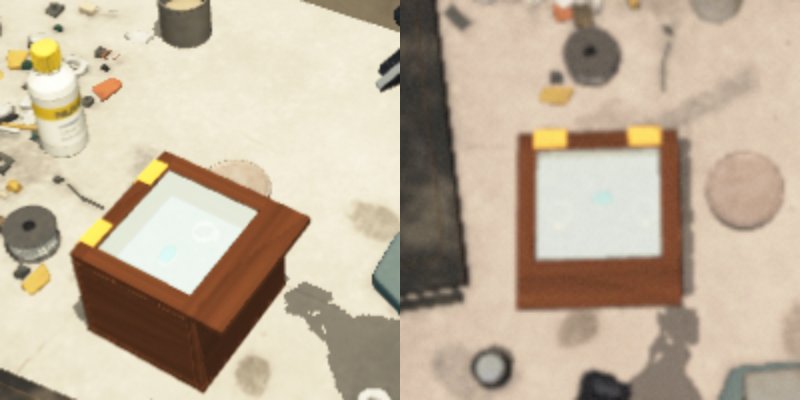

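```bash
python3 - <<'E'
from geo import *
p=np.load("case.npy");a,b=pickle.load(open("d5.pkl","rb"))
print("seen",[251,286],[294.5,228.5])
for th in(0,.05,.1): print(th,proj(a,T(p,[lidpt(th,.145,.009,y) for y in(.065,-.065)])).round(1).tolist())
for n,c,z in(("loupe",(491,367),.026),("tin",(745,190),.025)):
    print(n,onplane(b,(np.array(c)-[400,0])*.375+[160,115],z))
from bench import env,job
env.hold(.5);job.hand_in()
E
```

```text
seen [251, 286] [294.5, 228.5]
0 [[250.6, 285.9], [295.7, 228.1]]
0.05 [[250.0, 282.9], [295.4, 225.0]]
0.1 [[249.2, 279.8], [294.9, 221.8]]
loupe [0.48941847 0.09123665]
tin [ 0.62485099 -0.13849593]
the job is handed in; nothing more can be done
```

The lid is shut and I've handed in the job at about 17 s of the 45 s allowed; the hand-in reports no verdict.

**What I did:** I put the open gripper around the lid's edge, turned so one finger stood behind it and one in front with about 11 mm clearance on each side. The rear finger tipped the lid forward. It fell a short way onto the front finger and was held there for 0.4 s. I lowered it on that finger at about 0.2–0.3 rad/s until it sat on the rim, then dropped the finger clear of the lip and backed off.

**Last checks:**
- **Lid:** the front corners of the shut lid are within about 1 px of where a fully shut lid should appear. Being 0.05 rad open would show as about 3 px, so this check can't quite resolve the 0.02 rad limit by itself.
- **Loupe and tin:** both measure within 1 mm of where they started.
- **Case:** the pose I measured at the start still fits the final picture, so it hasn't visibly moved.
- **Forces:** the tool force changed by no more than about 4 N between steps, and no force guard tripped.

**Disagreement:** the wrist camera put the lid edge 3–6 mm further back than the fit from the other two cameras. I allowed for part of that, and the clearance covered the rest.

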